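# Stand the reagent bottles in their spill saucers

### The job

On the open bench in front of the robot, stand each of the four loose bottles upright in the round grey spill saucer that fits it: the largest bottle in the largest saucer, the medium one in the medium saucer, and one of the two small brown bottles in each of the two small saucers. Set each bottle down gently on the saucer's floor and let go of it; do not tip or drop any. Leave the beaker and the roll of tape where they are; the stock bottles at the back left, beyond the small centrifuge and the vortex mixer, are not part of the job.

Things in the scene. Friction and masses are not known exactly. Their poses are not given: they have to be found in the camera images.
- bottle_large: Largest bottle: white, round, with a blue screw cap and a blue band, 68 mm across, 150 mm high, 0.42 kg, loose. Body and shoulder up to 129 mm, cap 38 mm across from 129 to 150 mm; the cap can be grasped from above. Origin: centre of its underside; z up; round. Stands 0.42 to 0.72 m from the robot's base (a fixed look-alike at the back left, over 0.8 m off, is not meant).
- bottle_medium: Medium bottle: white, round, with a green screw cap and a green band, 52 mm across, 82 mm high, 0.09 kg, loose. Body and shoulder up to 70 mm (the shoulder narrows above about 55 mm), cap 29 mm across from 71 to 82 mm. Grasp the body. Origin: centre of its underside; z up; round. Stands 0.42 to 0.72 m from the robot's base (a fixed look-alike at the back left, over 0.8 m off, is not meant).
- bottle_small_1: Small brown round bottle with a white screw cap, 34 mm across, 64 mm high, 0.04 kg: body up to 55 mm (shoulder narrows over the last 10 mm), cap 19 mm across from 55 to 64 mm. One of two alike, loose. Grasp the body. Origin: centre of its underside; z up; round. Stands 0.42 to 0.72 m from the robot's base (a fixed look-alike at the back left, over 0.8 m off, is not meant).
- bottle_small_2: Small brown round bottle with a white screw cap, 34 mm across, 64 mm high, 0.04 kg: body up to 55 mm (shoulder narrows over the last 10 mm), cap 19 mm across from 55 to 64 mm. One of two alike, loose. Grasp the body. Origin: centre of its underside; z up; round. Stands 0.42 to 0.72 m from the robot's base (a fixed look-alike at the back left, over 0.8 m off, is not meant).
- saucer_large: Largest round grey spill saucer, fixed to the bench, empty at the start: inner diameter 86 mm, outer about 93 mm, wall 3 mm, rim 15 mm high, flat inner floor 3 mm above the bench. Origin: centre of its underside, on the bench; z up.
- saucer_medium: Medium round grey spill saucer, fixed to the bench, empty at the start: inner diameter 68 mm, outer about 75 mm, wall 3 mm, rim 15 mm high, flat inner floor 3 mm above the bench. Origin: centre of its underside, on the bench; z up.
- saucer_small_1: Small round grey spill saucer, fixed to the bench, empty at the start: inner diameter 50 mm, outer about 57 mm, wall 3 mm, rim 15 mm high, flat inner floor 3 mm above the bench. Origin: centre of its underside, on the bench; z up. One of two alike.
- saucer_small_2: Small round grey spill saucer, fixed to the bench, empty at the start: inner diameter 50 mm, outer about 57 mm, wall 3 mm, rim 15 mm high, flat inner floor 3 mm above the bench. Origin: centre of its underside, on the bench; z up. One of two alike.
- glass_beaker: Empty clear glass beaker standing among the bottles, 71 mm across, 93 mm high, light and loose; a bystander. Origin: centre of its underside; z up; round.
- roll_of_tape: Roll of brown packing tape lying flat among the bottles, 92 mm across, 48 mm high, loose; a bystander. Origin: centre of its underside; z up.

How it is judged:
By the outcome, as a careful person would: the job done as asked, in the order asked, and still so for the second after the job is handed in, with the robot touching nothing.
It also fails if it takes over 91 s, if anything falls off the work surface, if the arm or the gripper's body presses on something with over 40 N, if the wrist force passes 120 N, or if a joint passes its speed limit or range.

### The arm

A 6-joint arm with a two-finger parallel gripper is mounted at the origin on a cart in front of the work surface, level with it; the furniture and walls round the work are solid. World frame = base frame: x ahead of the robot, y to its left, z up, the work surface at z = 0. Lengths are in m, angles in degrees, forces in N, time in s.
With the tool pointing down it reaches from about 0.4 to 0.825 m from the base axis. Payload 7 kg.
Tool frame: the origin (TCP) lies midway between the tips of the shut fingers; the grasp point (between the pads) lies 19 mm behind it (grip_depth is the distance from the TCP to the grasp point, in m); z points along the fingers, y is the direction in which the jaws open and shut (so a half turn about z gives the same grasp; the last joint's range is limited). The gripper opens to 88 mm and grips with 3 to 60 N. Pads are 19 mm wide; open, the fingers measure 130 mm over their backs; the gripper's body (78 mm by 193 mm) begins 47 mm behind the grasp point.
Start: joints at [88.47, 20.546, 0.682, 0, -70.136, -16.507], TCP at [0.209, 0.642, 0.227] pointing down, gripper open.
Joint ranges: [-176.03, 176.03], [-82.01, 121.73], [-58.28, 71.71], [-173.87, 95.51], [-174.79, -0.11], [-173.66, 173.66]. Speed limits (degrees/s): [136.94, 136.94, 172.46, 180, 180, 180].

### API

Orientations are given as [roll, pitch, yaw] about the fixed x, y, z axes, in that order (R = Rz(yaw) Ry(pitch) Rx(roll)).
In Python, from plant import * gives the robot as it stands.
- The arm moves only by the shell command python3 -m inch 'ROWS'. ROWS is JSON, a list of rows, each an object of numbers: "ax", "ay", "az": the turn, a rotation vector about the tool's x, y, z in degrees; "dx", "dy", "dz": the shift along the tool's x, y, z in mm; "fingers": the finger opening in mm, from 0 to 87.6. In form: [{"ax": .., "ay": .., "az": .., "dx": .., "dy": .., "dz": .., "fingers": ..}, ...]. A call has 1 to 8 rows; each row is the pose to reach, as a shift and turn from the pose commanded when the call began, along the tool's axes at that moment; what a row does not reach only later rows make up. A row lasts 1/8 s, in which the tool goes at most 62.5 mm and 10.7 degrees, less where a joint would pass 70% of its speed; a pose out of reach is approached as far as the arm can. A call with a gripper value outside its range is refused whole. The fingers move at their own pace and stop on an object; the grip force is fixed at half the most. Time passes only in rows, so rows that repeat a pose let the fingers close. It gives the time, the measured TCP pose, the force and the opening at its end, in the units of the state.
- get_obs(): the state, without advancing time (a new reading comes with each control period).
- snapshot(name): name is "scene" or "top" or "wrist"; returns a dict with "image" (420x560x3 uint8, red, green, blue), "fx", "fy", "cx", "cy" (pixels), "k1" (the pictures are not rectified: a ray, as slopes to the right and down, at radius r is drawn at 1 + k1 r^2 times it, then the intrinsics apply), "rvec" (rotation vector, rad) and "tvec" (3), from world to camera coordinates, as OpenCV has them. Camera axes: x right, y down, z forward; pixel columns grow to the right and rows downward; lengths in m; the calibration is good to about 2 mm. A picture is of the moment at which its call begins. There is no depth.
- close_job(): hands the job in, once; it reports no verdict.
Trained networks look in the newest picture that a camera, given by its name, has taken for a name from the list of things; names that differ only in an ending like _2 or _b are one class to them, and where a whole thing is asked for, a point or a joint stands for the part that bears it (a point fixed in the world has none). Each returns a list of dicts, best first, with "score" (0 to 1); they miss things now and then, are a little off and sometimes report something else, mostly with a low value. They report only what shows in the picture. A call takes as long as a camera call.
- search_frame(target, camera): "bbox" ([centre column, centre row, width, height] in pixels, round what is visible of it).
- trace(target, camera): "mask" (420x560 bool, what is visible of it) and "bbox" ([centre column, centre row, width, height] in pixels, round what is visible of it).
- landmark_of(target, camera): "position" ([column, row] in pixels: a listed point, or the origin of a listed thing).
The state is a dict: "clock": time; "joint_pos": joint angles; "qvel": joint speeds; "tau": joint torques, N m; "tool_pos": TCP position; "orientation": TCP orientation; "force": force on the tool from outside, world axes, zero at the start; "moment": the same for the moment, N m; "opening": finger opening in m.
Only numpy, scipy, OpenCV 4.12 (cv2) and the standard library are available. Lean on these libraries where they do the work, as an engineer would, in place of code of your own. Each camera call takes 0.05 s, during which the arm holds its last target.

## Working session

There is one attempt and no reset: what is moved stays moved. The work goes in short steps, Python scripts to look and compute and a shell command to move; the robot and the scene stay as the last step left them, time stands still between calls to the robot, and variables do not carry over. Pictures are saved under pics/ and viewed, and the job is handed in when it is done.

```bash
ls; mkdir -p pics
python3 - <<'E'
from plant import *
import cv2
print(get_obs())
for n in ["scene","top","wrist"]:
    s=snapshot(n); cv2.imwrite(f"pics/{n}0.png",s["image"][:,:,::-1])
    print({k:v for k,v in s.items() if k!="image"})
E
```

```text
pics
{'clock': 0.0, 'joint_pos': array([ 8.84699809e+01,  2.05917358e+01,  6.31982902e-01, -2.09125368e-02,
       -7.01357625e+01, -1.65096696e+01]), 'qvel': array([-0.07983191, -0.1066768 ,  0.06582306,  0.01929507, -0.06365414,
        0.03654083]), 'tau': array([ 1.23243894e-04, -5.82721746e+01,  2.93056011e+01,  6.99725524e+00,
        6.95747993e-03, -1.54233867e-04]), 'tool_pos': array([0.20886883, 0.64133709, 0.2256032 ]), 'orientation': array([ 1.79902835e+02, -8.29765637e-03, -1.80468041e+01]), 'force': array([ 0.983499  , -0.68182321,  0.61487493]), 'moment': array([0.0056108 , 0.01725064, 0.01450697]), 'opening': 0.08745176076594031}
{'fx': 393.2756112130248, 'fy': 393.2756112130248, 'cx': 283.8034746591105, 'cy': 207.1235101608251, 'k1': 0.025895421413709666, 'rvec': array([ 1.11351201, -2.30870981,  1.09265295]), 'tvec': array([0.33044819, 0.29035092, 0.61654398])}
{'fx': 424.85091431725505, 'fy': 424.85091431725505, 'cx': 284.6501003723539, 'cy': 215.83949251978888, 'k1': -0.008810100202607207, 'rvec': array([ 2.1644898 , -2.19624332,  0.08126145]), 'tvec': array([0.02316583, 0.50282187, 1.16431359])}
{'fx': 292.6722528626221, 'fy': 292.6722528626221, 'cx': 278.0143292655796, 'cy': 206.080216321821, 'k1': -0.04555572574136589, 'rvec': array([-1.74400214,  2.4068624 ,  0.30956501]), 'tvec': array([ 0.67395191, -0.03386909,  0.38998434])}
```

View pics/top0.png

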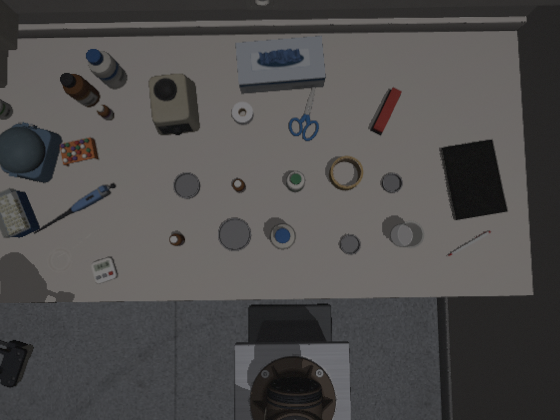

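View pics/scene0.png

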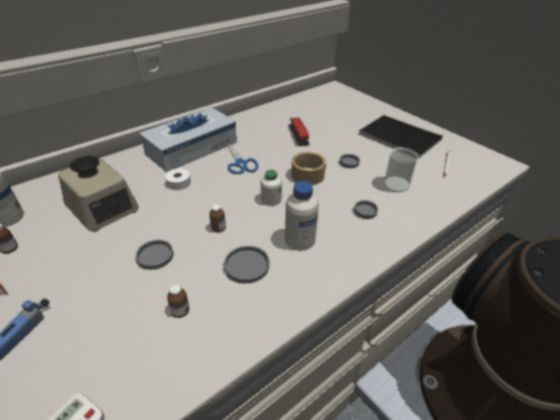

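View pics/wrist0.png

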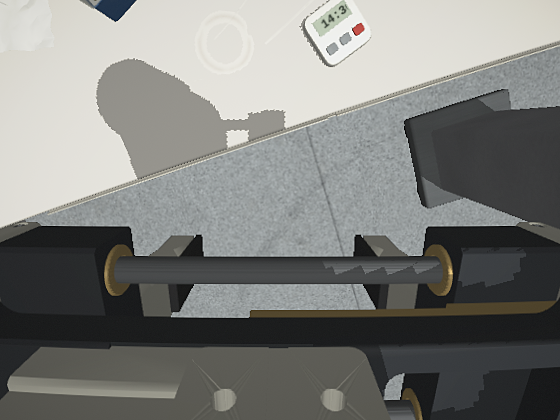

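The top view shows the saucers: large (235,234), medium (187,185), small (391,183) and (349,244). The loose bottles are large (283,236), medium (295,180) and brown (238,185) and (176,239). Tape is at (345,172) and the beaker at (402,235). Next I'll measure positions.

```bash
cat > h.py <<'E'
from plant import *
import numpy as np, cv2
def ray(s,px):
    u=np.array([(px[0]-s["cx"])/s["fx"],(px[1]-s["cy"])/s["fy"]])
    x=u.copy()
    for _ in range(20): x=u/(1+s["k1"]*(x@x))
    R=cv2.Rodrigues(s["rvec"])[0]
    c=-R.T@s["tvec"]; d=R.T@np.array([x[0],x[1],1])
    return c,d
def onz(s,px,z):
    c,d=ray(s,px); return (c+d*(z-c[2])/d[2])[:2]
def proj(s,p):
    R=cv2.Rodrigues(s["rvec"])[0]; c=R@np.array(p)+s["tvec"]; x=c[:2]/c[2]
    x=x*(1+s["k1"]*(x@x)); return np.array([s["cx"]+s["fx"]*x[0],s["cy"]+s["fy"]*x[1]])
E
python3 - <<'E'
from h import *
for cam in ["top","scene"]:
    s=snapshot(cam)
    print(cam)
    for n in ["bottle_large","bottle_medium","bottle_small_1","saucer_large","saucer_medium","saucer_small_1","glass_beaker","roll_of_tape"]:
        for r in landmark_of(n,cam)[:5]:
            print(n,round(r["score"],2),np.round(r["position"],1),np.round(onz(s,r["position"],0),4))
        if 'saucer' in n:
            for r in trace(n,cam)[:3]:
                ys,xs=np.nonzero(r["mask"]); pts=np.c_[xs,ys].astype(np.float32)
                e=cv2.minEnclosingCircle(pts) 
                (h)=cv2.fitEllipse(cv2.convexHull(pts.astype(np.int32)))
                print("   tr",round(r["score"],2),np.round(h[0],1),np.round(h[1],1),np.round(onz(s,h[0],.012),4))
E
```

```text
top
bottle_large 0.67 [283.9 236.2] [0.447  0.0188]
bottle_medium 0.74 [293.6 179.9] [ 0.607  -0.0111]
bottle_small_1 0.5 [178.5 240.6] [0.4389 0.3166]
bottle_small_1 0.45 [241.  189.1] [0.5828 0.1391]
saucer_large 0.58 [242.1 188.4] [0.5848 0.1359]
   tr 0.85 [234.7 233.9] [32.2 33.3] [0.4551 0.1562]
saucer_medium 0.88 [188.4 185.6] [0.5952 0.2891]
   tr 0.9 [185.9 184.7] [25.1 27.1] [0.5959 0.2934]
saucer_small_1 0.77 [390.7 183.5] [ 0.5926 -0.2875]
saucer_small_1 0.57 [178.7 241.6] [0.4361 0.3161]
saucer_small_1 0.52 [350.9 243.8] [ 0.4229 -0.1696]
saucer_small_1 0.31 [188.7 183.6] [0.6009 0.2883]
   tr 0.62 [391.2 182.5] [18.6 20.2] [ 0.5935 -0.2861]
   tr 0.58 [349.8 243.8] [19.3 20.2] [ 0.4229 -0.1646]
   tr 0.25 [282.4 235.5] [25.6 27.5] [0.4488 0.0229]
glass_beaker 0.81 [402.4 233.2] [ 0.4506 -0.3158]
roll_of_tape 0.85 [345.2 172.3] [ 0.6267 -0.1587]
scene
bottle_large 0.9 [297.6 242.3] [0.4433 0.0279]
bottle_medium 0.61 [271.2 197.3] [ 0.6053 -0.0234]
bottle_small_1 0.89 [181.3 310.3] [0.441  0.3108]
bottle_small_1 0.57 [213.8 227.8] [0.5966 0.1481]
saucer_large 0.82 [250.6 269.2] [0.4435 0.1538]
   tr 0.82 [246.3 264.3] [37.2 46. ] [0.4505 0.159 ]
saucer_medium 0.93 [153.9 251.8] [0.6099 0.2866]
   tr 0.63 [246.4 264.5] [37.9 45.5] [0.45  0.159]
   tr 0.58 [154.3 254.4] [30.1 39. ] [0.5903 0.2922]
saucer_small_1 0.74 [365.2 208.4] [ 0.4306 -0.1776]
saucer_small_1 0.72 [350.  160.3] [ 0.6025 -0.3043]
saucer_small_1 0.4 [153.4 253.8] [0.6051 0.2899]
   tr 0.69 [364.8 209.4] [18.6 24.7] [ 0.42   -0.1618]
   tr 0.51 [348.4 161.5] [12.2 18.2] [ 0.589  -0.2815]
glass_beaker 0.84 [396.  185.1] [ 0.4456 -0.3134]
roll_of_tape 0.9 [307.5 175.8] [ 0.6195 -0.1575]
roll_of_tape 0.53 [366.1 205.7] [ 0.4362 -0.1871]
```

```bash
cat > fit.py <<'E'
from h import *
from scipy.optimize import minimize
P={"bottle_large":[(.034,0),(.034,.1),(.019,.129),(.019,.15)],"bottle_medium":[(.026,0),(.026,.055),(.0145,.071),(.0145,.082)],
"bottle_small_1":[(.017,0),(.017,.045),(.0095,.055),(.0095,.064)],
"saucer_large":[(.0465,0),(.0465,.015)],"saucer_medium":[(.0375,0),(.0375,.015)],"saucer_small_1":[(.0285,0),(.0285,.015)],
"glass_beaker":[(.0355,0),(.0355,.093)],"roll_of_tape":[(.046,0),(.046,.048)]}
a=np.linspace(0,2*np.pi,40,endpoint=False)
K=4
def sil(s,n,xy):
    m=np.zeros((420*K,560*K),np.uint8)
    pr=P[n]
    for i in range(len(pr)-1):
        pts=[proj(s,(xy[0]+r*np.cos(t),xy[1]+r*np.sin(t),z)) for r,z in pr[i:i+2] for t in a]
        h=cv2.convexHull(((np.array(pts)+.5)*K).astype(np.int32)); cv2.fillConvexPoly(m,h,1)
    return m
def fit(s,n,xy,mask):
    M=cv2.resize(mask.astype(np.uint8),None,fx=K,fy=K,interpolation=cv2.INTER_NEAREST)
    def c(v):
        m=sil(s,n,v); return 1-(m&M).sum()/(m|M).sum()
    r=minimize(c,xy,method="Nelder-Mead",options=dict(initial_simplex=np.array(xy)+[[0,0],[.006,0],[0,.006]],xatol=2e-4,maxiter=60))
    return r.x,1-r.fun
E
cat > run.py <<'E'
from fit import *
G=[("bottle_large",(.446,.022)),("bottle_medium",(.606,-.015)),("bottle_small_1",(.439,.313)),("bottle_small_1",(.59,.144)),("saucer_large",(.453,.1575)),("saucer_medium",(.593,.293)),("saucer_small_1",(.591,-.284)),("saucer_small_1",(.4215,-.163)),("glass_beaker",(.448,-.315)),("roll_of_tape",(.623,-.158))]
for cam in ["top","scene"]:
    s=snapshot(cam); im=s["image"].copy(); big=cv2.resize(im,None,fx=2,fy=2,interpolation=cv2.INTER_CUBIC)
    for n,xy in G:
        best=None
        for r in trace(n,cam):
            ys,xs=np.nonzero(r["mask"])
            p=proj(s,(*xy,.03)); 
            if np.hypot(xs.mean()-p[0],ys.mean()-p[1])<20:
                best=r;break
        if best is None: print(cam,n,xy,"none");v=xy
        else:
            v,q=fit(s,n,xy,best["mask"]); print(cam,n,np.round(v,4),round(q,2))
        m=cv2.resize(sil(s,n,v),None,fx=.5,fy=.5,interpolation=cv2.INTER_NEAREST)
        cs,_=cv2.findContours(m,cv2.RETR_EXTERNAL,cv2.CHAIN_APPROX_NONE); cv2.drawContours(big,cs,-1,(255,0,0),1)
    o=big[280:540,300:860] if cam=="top" else big[260:680,200:900]
    cv2.imwrite(f"pics/fit_{cam}.png",o[:,:,::-1])
E
python3 run.py
```

```text
top bottle_large [0.4458 0.0218] 0.95
top bottle_medium [ 0.5988 -0.0139] 0.95
top bottle_small_1 [0.4428 0.3169] 0.88
top bottle_small_1 [0.5903 0.1433] 0.91
top saucer_large [0.4555 0.1584] 0.97
top saucer_medium [0.598 0.294] 0.96
top saucer_small_1 [ 0.5954 -0.2897] 0.89
top saucer_small_1 [ 0.4237 -0.1641] 0.88
top glass_beaker [ 0.4465 -0.312 ] 0.91
top roll_of_tape [ 0.6208 -0.1548] 0.48
scene bottle_large [0.4476 0.0187] 0.95
scene bottle_medium [ 0.6003 -0.0175] 0.88
scene bottle_small_1 [0.4432 0.3122] 0.93
scene bottle_small_1 [0.5912 0.1408] 0.85
scene saucer_large [0.4556 0.1553] 0.94
scene saucer_medium [0.5958 0.2897] 0.92
scene saucer_small_1 [ 0.5966 -0.2911] 0.86
scene saucer_small_1 [ 0.4245 -0.1677] 0.89
scene glass_beaker (0.448, -0.315) none
scene roll_of_tape [ 0.6218 -0.1583] 0.88
```

View pics/fit_top.png

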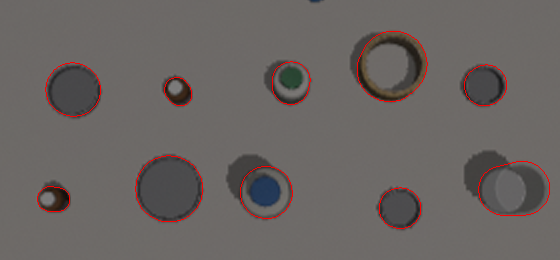

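View pics/fit_scene.png

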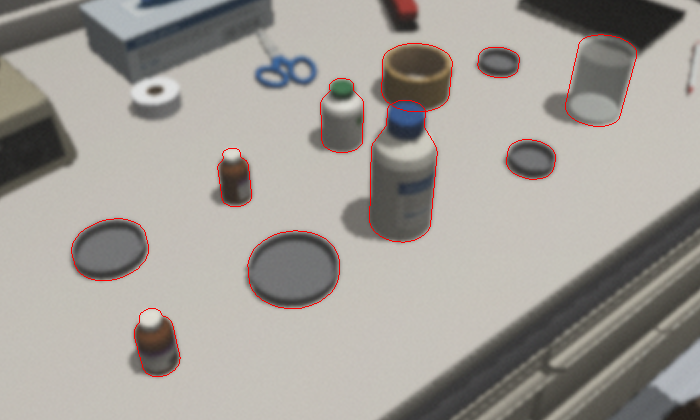

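The model outlines match all objects in both cameras to within about 3 mm. I'll start with the large bottle and move towards a point above it, turning the tool to yaw 0.

```bash
python3 -m inch '[{"dx":0,"dy":0,"dz":-30,"az":-9},{"dx":419,"dy":518,"dz":-30,"az":-18},{"dx":419,"dy":518,"dz":-30,"az":-18},{"dx":419,"dy":518,"dz":-30,"az":-18},{"dx":419,"dy":518,"dz":-30,"az":-18},{"dx":419,"dy":518,"dz":-30,"az":-18},{"dx":419,"dy":518,"dz":-30,"az":-18},{"dx":419,"dy":518,"dz":-30,"az":-18}]'
```

```text
$[0]: bad value
```

```bash
python3 -m inch '[{"ax":0,"ay":0,"dx":0,"dy":0,"dz":-30,"az":-9,"fingers":80},{"ax":0,"ay":0,"dx":419,"dy":518,"dz":-30,"az":-18,"fingers":80},{"ax":0,"ay":0,"dx":419,"dy":518,"dz":-30,"az":-18,"fingers":80},{"ax":0,"ay":0,"dx":419,"dy":518,"dz":-30,"az":-18,"fingers":80},{"ax":0,"ay":0,"dx":419,"dy":518,"dz":-30,"az":-18,"fingers":80},{"ax":0,"ay":0,"dx":419,"dy":518,"dz":-30,"az":-18,"fingers":80},{"ax":0,"ay":0,"dx":419,"dy":518,"dz":-30,"az":-18,"fingers":80},{"ax":0,"ay":0,"dx":419,"dy":518,"dz":-30,"az":-18,"fingers":80}]'
```

```text
clock: 3.45
tool_pos: [0.3656, 0.2313, 0.257]
orientation: [-179.9, -0.0, 0.0]
force: [0.3, 1.5, 0.4]
opening: 0.0802
```

```bash
python3 -m inch '[{"ax":0,"ay":0,"az":0,"dx":81,"dy":211,"dz":0,"fingers":80},{"ax":0,"ay":0,"az":0,"dx":81,"dy":211,"dz":0,"fingers":80},{"ax":0,"ay":0,"az":0,"dx":81,"dy":211,"dz":0,"fingers":80},{"ax":0,"ay":0,"az":0,"dx":81,"dy":211,"dz":0,"fingers":80},{"ax":0,"ay":0,"az":0,"dx":81,"dy":211,"dz":0,"fingers":80},{"ax":0,"ay":0,"az":0,"dx":81,"dy":211,"dz":0,"fingers":80}]'
cat > w.py <<'E'
import sys
from fit import *
s=snapshot("wrist"); o=get_obs(); print(np.round(o["tool_pos"],4),np.round(o["orientation"],2),o["clock"])
im=s["image"].copy()
n,x,y=sys.argv[1],float(sys.argv[2]),float(sys.argv[3])
for r in trace(n,"wrist")[:3]:
    v,q=fit(s,n,(x,y),r["mask"]); print(round(r["score"],2),np.round(v,4),round(q,2))
m=cv2.resize(sil(s,n,(x,y)),(560,420),interpolation=cv2.INTER_NEAREST)
cs,_=cv2.findContours(m,cv2.RETR_EXTERNAL,cv2.CHAIN_APPROX_NONE); cv2.drawContours(im,cs,-1,(255,0,0),1)
cv2.imwrite(f"pics/{sys.argv[4]}.png",im[:,:,::-1])
E
python3 w.py bottle_large .4467 .0203 w1
```

```text
clock: 4.2
tool_pos: [0.4461, 0.0221, 0.2566]
orientation: [-180.0, -0.0, -0.1]
force: [0.2, 0.9, -0.9]
opening: 0.0798
[0.446  0.0225 0.2566] [-1.7999e+02 -1.0000e-02 -2.0000e-02] 4.25
0.83 [0.4436 0.0196] 0.98
```

View pics/w1.png

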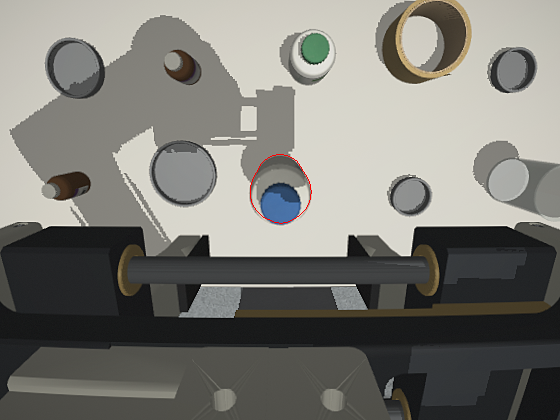

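The wrist view shows every target at once, with the large bottle at (281,190) and matching its outline. I'll fit all of them from here.

Run:
```python
from fit import *
G=[("bottle_large",(.446,.022)),("bottle_medium",(.6,-.0157)),("bottle_small_1",(.443,.3145)),("bottle_small_1",(.591,.142)),("saucer_large",(.455,.157)),("saucer_medium",(.597,.292)),("saucer_small_1",(.596,-.29)),("saucer_small_1",(.424,-.166)),("roll_of_tape",(.623,-.158)),("glass_beaker",(.448,-.313))]
s=snapshot("wrist")
for n,xy in G:
    for r in trace(n,"wrist"):
        ys,xs=np.nonzero(r["mask"]); p=proj(s,(*xy,.02))
        if np.hypot(xs.mean()-p[0],ys.mean()-p[1])<35:
            v,q=fit(s,n,xy,r["mask"]); print(n,np.round(v,4),round(q,2)); break
```

```text
bottle_large [0.4436 0.0203] 0.97
bottle_medium [ 0.5967 -0.0172] 0.97
bottle_small_1 [0.4421 0.3136] 0.94
bottle_small_1 [0.589  0.1393] 0.89
saucer_large [0.4535 0.1557] 0.97
saucer_medium [0.5944 0.29  ] 0.94
saucer_small_1 [ 0.5924 -0.2912] 0.91
saucer_small_1 [ 0.4203 -0.1683] 0.93
roll_of_tape [ 0.6197 -0.1578] 0.66
glass_beaker [ 0.4428 -0.3185] 0.96
```

```bash
python3 -m inch '[{"ax":0,"ay":0,"az":0,"dx":0,"dy":2,"dz":50,"fingers":70},{"ax":0,"ay":0,"az":0,"dx":0,"dy":2,"dz":95,"fingers":65},{"ax":0,"ay":0,"az":0,"dx":0,"dy":2,"dz":115,"fingers":60},{"ax":0,"ay":0,"az":0,"dx":0,"dy":2,"dz":125,"fingers":60},{"ax":0,"ay":0,"az":0,"dx":0,"dy":2,"dz":125,"fingers":60}]'
python3 w.py bottle_large .4457 .0203 w2
```

```text
clock: 5.48
tool_pos: [0.4462, 0.0201, 0.1315]
orientation: [180.0, 0.0, -0.0]
force: [-0.6, 0.1, 0.5]
opening: 0.0601
[0.4466 0.0203 0.1321] [-1.8e+02 -3.0e-02 -3.0e-02] 5.525
0.58 [0.4451 0.02  ] 0.77
0.21 [0.4457 0.0203] 0.0
```

View pics/w2.png

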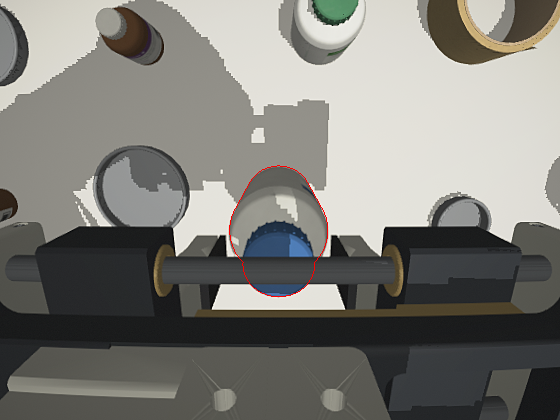

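The cap (279,250) sits centred between the fingers, so I'll close.

```bash
python3 -m inch '[{"ax":0,"ay":0,"az":0,"dx":0,"dy":0,"dz":0,"fingers":30},{"ax":0,"ay":0,"az":0,"dx":0,"dy":0,"dz":0,"fingers":30},{"ax":0,"ay":0,"az":0,"dx":0,"dy":0,"dz":0,"fingers":30},{"ax":0,"ay":0,"az":0,"dx":0,"dy":0,"dz":0,"fingers":30},{"ax":0,"ay":0,"az":0,"dx":0,"dy":0,"dz":0,"fingers":30}]'
python3 -m inch '[{"ax":0,"ay":0,"az":0,"dx":0,"dy":0,"dz":0,"fingers":30},{"ax":0,"ay":0,"az":0,"dx":0,"dy":0,"dz":-5,"fingers":30},{"ax":0,"ay":0,"az":0,"dx":0,"dy":0,"dz":-15,"fingers":30},{"ax":0,"ay":0,"az":0,"dx":0,"dy":0,"dz":-30,"fingers":30},{"ax":0,"ay":0,"az":0,"dx":0,"dy":0,"dz":-40,"fingers":30},{"ax":0,"ay":0,"az":0,"dx":0,"dy":0,"dz":-45,"fingers":30},{"ax":0,"ay":0,"az":0,"dx":0,"dy":0,"dz":-45,"fingers":30}]'
```

```text
clock: 6.2
tool_pos: [0.4465, 0.0202, 0.1319]
orientation: [-180.0, -0.0, -0.0]
force: [-0.2, -0.4, 4.2]
opening: 0.0374
clock: 7.08
tool_pos: [0.4462, 0.0202, 0.1767]
orientation: [-180.0, -0.0, -0.0]
force: [0.2, -0.1, -5.5]
opening: 0.0373
```

```bash
python3 -m inch '[{"ax":0,"ay":0,"az":0,"dx":1,"dy":-8,"dz":0,"fingers":30},{"ax":0,"ay":0,"az":0,"dx":2,"dy":-28,"dz":0,"fingers":30},{"ax":0,"ay":0,"az":0,"dx":4,"dy":-55,"dz":0,"fingers":30},{"ax":0,"ay":0,"az":0,"dx":6,"dy":-85,"dz":0,"fingers":30},{"ax":0,"ay":0,"az":0,"dx":8,"dy":-112,"dz":0,"fingers":30},{"ax":0,"ay":0,"az":0,"dx":9,"dy":-128,"dz":0,"fingers":30},{"ax":0,"ay":0,"az":0,"dx":9,"dy":-136,"dz":0,"fingers":30},{"ax":0,"ay":0,"az":0,"dx":9,"dy":-136,"dz":0,"fingers":30}]'
cat > chk.py <<'E'
import sys
from h import *
for c in sys.argv[2:]:
    s=snapshot(c); im=s["image"]
    if c=="top": im=cv2.resize(im[140:280,130:430],None,fx=2.5,fy=2.5)
    if c=="scene": im=cv2.resize(im[100:360,80:430],None,fx=2,fy=2)
    cv2.imwrite(f"pics/{sys.argv[1]}_{c}.png",im[:,:,::-1])
E
python3 chk.py c1 wrist scene
```

```text
clock: 8.07
tool_pos: [0.455, 0.1561, 0.1763]
orientation: [180.0, 0.0, -0.0]
force: [0.2, -0.9, -5.6]
opening: 0.037
```

View pics/c1_scene.png

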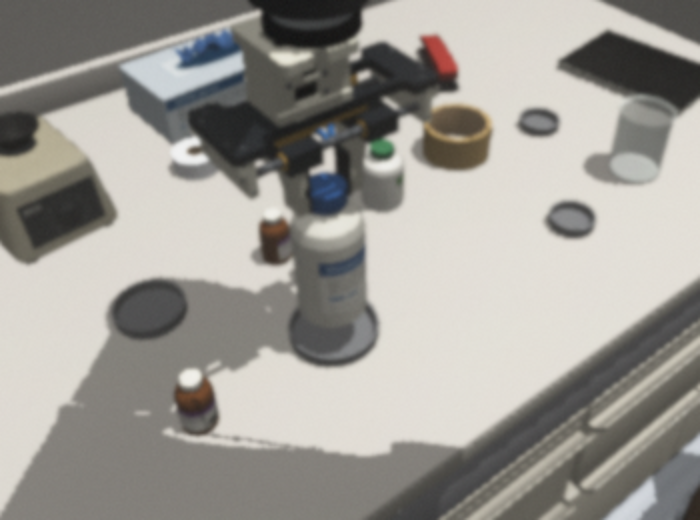

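View pics/c1_wrist.png

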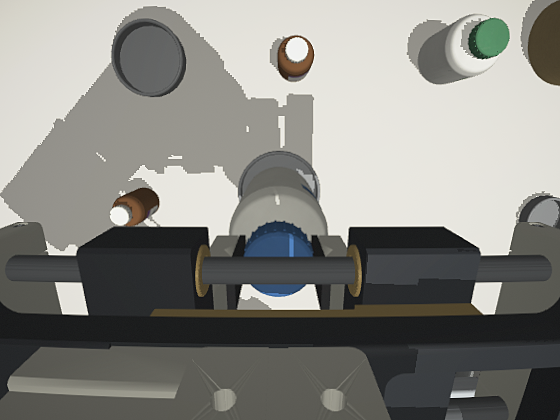

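The bottle hangs upright over the large saucer (scene crop (333,330)). I'll lower it.

```bash
python3 -m inch '[{"ax":0,"ay":0,"az":0,"dx":0,"dy":0.5,"dz":8,"fingers":30},{"ax":0,"ay":0,"az":0,"dx":0,"dy":0.5,"dz":20,"fingers":30},{"ax":0,"ay":0,"az":0,"dx":0,"dy":0.5,"dz":30,"fingers":30},{"ax":0,"ay":0,"az":0,"dx":0,"dy":0.5,"dz":36,"fingers":30},{"ax":0,"ay":0,"az":0,"dx":0,"dy":0.5,"dz":39,"fingers":30},{"ax":0,"ay":0,"az":0,"dx":0,"dy":0.5,"dz":40,"fingers":30},{"ax":0,"ay":0,"az":0,"dx":0,"dy":0.5,"dz":40,"fingers":30}]'
python3 -m inch '[{"ax":0,"ay":0,"az":0,"dx":0,"dy":0,"dz":0.5,"fingers":30},{"ax":0,"ay":0,"az":0,"dx":0,"dy":0,"dz":1,"fingers":30},{"ax":0,"ay":0,"az":0,"dx":0,"dy":0,"dz":1,"fingers":30}]'
```

```text
clock: 9.05
tool_pos: [0.4554, 0.1558, 0.1367]
orientation: [-180.0, -0.0, -0.0]
force: [0.2, 0.5, -4.7]
opening: 0.0373
clock: 9.43
tool_pos: [0.4552, 0.1556, 0.1356]
orientation: [-180.0, -0.0, -0.0]
force: [1.0, 0.4, -6.3]
opening: 0.0374
```

```bash
python3 -m inch '[{"ax":0,"ay":0,"az":0,"dx":0,"dy":0,"dz":0.5,"fingers":30},{"ax":0,"ay":0,"az":0,"dx":0,"dy":0,"dz":1,"fingers":30},{"ax":0,"ay":0,"az":0,"dx":0,"dy":0,"dz":1,"fingers":30}]'
```

```text
clock: 9.8
tool_pos: [0.4556, 0.1558, 0.135]
orientation: [-180.0, -0.0, -0.0]
force: [-0.3, -0.4, 0.4]
opening: 0.0373
```

Contact: the force went from −5 to 0. Releasing slowly now.

```bash
python3 -m inch '[{"ax":0,"ay":0,"az":0,"dx":0,"dy":0,"dz":0.5,"fingers":40},{"ax":0,"ay":0,"az":0,"dx":0,"dy":0,"dz":0,"fingers":48},{"ax":0,"ay":0,"az":0,"dx":0,"dy":0,"dz":0,"fingers":60},{"ax":0,"ay":0,"az":0,"dx":0,"dy":0,"dz":0,"fingers":65},{"ax":0,"ay":0,"az":0,"dx":0,"dy":0,"dz":-20,"fingers":70},{"ax":0,"ay":0,"az":0,"dx":0,"dy":0,"dz":-60,"fingers":70},{"ax":0,"ay":0,"az":0,"dx":0,"dy":0,"dz":-105,"fingers":70},{"ax":0,"ay":0,"az":0,"dx":0,"dy":0,"dz":-105,"fingers":70}]'
python3 w.py bottle_large .455 .1563 w3
```

```text
clock: 10.8
tool_pos: [0.457, 0.1567, 0.2432]
orientation: [-179.8, -0.3, -0.0]
force: [-0.6, 0.9, -0.9]
opening: 0.0699
[0.4559 0.1562 0.241 ] [-1.7986e+02 -1.5000e-01 -4.0000e-02] 10.85
0.86 [0.4517 0.1557] 0.97
```

View pics/w3.png

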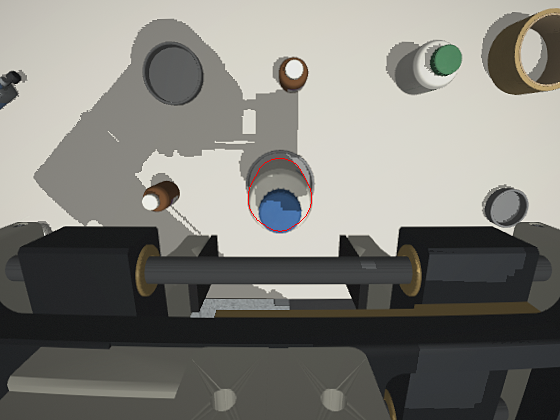

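The large bottle stands in its saucer, centred near (281,190). Next is the medium bottle.

```bash
python3 -m inch '[{"ax":0,"ay":0,"az":0,"dx":35,"dy":40,"dz":0,"fingers":84},{"ax":0,"ay":0,"az":0,"dx":70,"dy":84,"dz":0,"fingers":84},{"ax":0,"ay":0,"az":0,"dx":105,"dy":127,"dz":0,"fingers":84},{"ax":0,"ay":0,"az":0,"dx":143,"dy":172,"dz":30,"fingers":84},{"ax":0,"ay":0,"az":0,"dx":143,"dy":172,"dz":60,"fingers":84},{"ax":0,"ay":0,"az":0,"dx":143,"dy":172,"dz":90,"fingers":84},{"ax":0,"ay":0,"az":0,"dx":143,"dy":172,"dz":110,"fingers":84},{"ax":0,"ay":0,"az":0,"dx":143,"dy":172,"dz":110,"fingers":84}]'
python3 w.py bottle_medium .5986 -.0162 w4
```

```text
clock: 11.9
tool_pos: [0.5962, -0.017, 0.1265]
orientation: [179.9, 0.3, -0.1]
force: [0.3, 0.1, 0.3]
opening: 0.084
[ 0.5973 -0.0168  0.1282] [ 1.7994e+02  1.8000e-01 -4.0000e-02] 11.95
0.73 [ 0.5964 -0.0172] 0.95
```

View pics/w4.png

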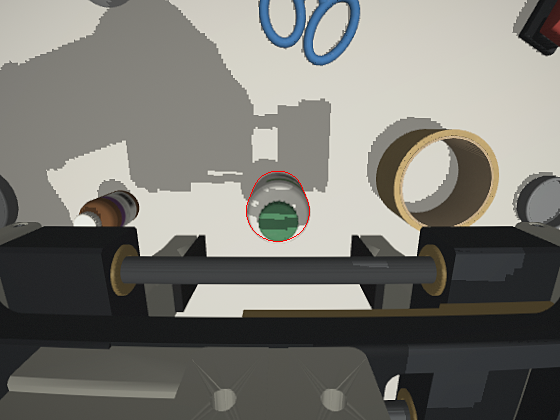

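```bash
python3 -m inch '[{"ax":0,"ay":0,"az":0,"dx":0,"dy":0,"dz":40,"fingers":84},{"ax":0,"ay":0,"az":0,"dx":0,"dy":0,"dz":80,"fingers":84},{"ax":0,"ay":0,"az":0,"dx":0,"dy":0,"dz":100,"fingers":84},{"ax":0,"ay":0,"az":0,"dx":0,"dy":0,"dz":106,"fingers":84},{"ax":0,"ay":0,"az":0,"dx":0,"dy":0,"dz":106,"fingers":60}]'
python3 -m inch '[{"ax":0,"ay":0,"az":0,"dx":0,"dy":0,"dz":0,"fingers":44},{"ax":0,"ay":0,"az":0,"dx":0,"dy":0,"dz":0,"fingers":44},{"ax":0,"ay":0,"az":0,"dx":0,"dy":0,"dz":0,"fingers":44},{"ax":0,"ay":0,"az":0,"dx":0,"dy":0,"dz":0,"fingers":44},{"ax":0,"ay":0,"az":0,"dx":0,"dy":0,"dz":0,"fingers":44}]'
```

```text
clock: 12.62
tool_pos: [0.5988, -0.0163, 0.0244]
orientation: [-180.0, -0.1, -0.0]
force: [-0.3, 0.5, 0.6]
opening: 0.0784
clock: 13.25
tool_pos: [0.5985, -0.0165, 0.0242]
orientation: [180.0, -0.0, -0.0]
force: [-1.7, -0.6, 6.4]
opening: 0.051
```

```bash
python3 -m inch '[{"ax":0,"ay":0,"az":0,"dx":0,"dy":0,"dz":-5,"fingers":44},{"ax":0,"ay":0,"az":0,"dx":0,"dy":0,"dz":-20,"fingers":44},{"ax":0,"ay":0,"az":0,"dx":0,"dy":0,"dz":-45,"fingers":44},{"ax":0,"ay":0,"az":0,"dx":0,"dy":0,"dz":-80,"fingers":44},{"ax":0,"ay":0,"az":0,"dx":0,"dy":-10,"dz":-105,"fingers":44},{"ax":0,"ay":0,"az":0,"dx":0,"dy":-30,"dz":-110,"fingers":44},{"ax":0,"ay":0,"az":0,"dx":0,"dy":-65,"dz":-110,"fingers":44},{"ax":0,"ay":0,"az":0,"dx":0,"dy":-105,"dz":-110,"fingers":44}]'
```

```text
clock: 14.25
tool_pos: [0.5976, 0.0898, 0.1332]
orientation: [-180.0, 0.0, -0.1]
force: [0.7, 0.5, -1.5]
opening: 0.0506
```

```bash
python3 -m inch '[{"ax":0,"ay":0,"az":0,"dx":0,"dy":-45,"dz":0,"fingers":44},{"ax":0,"ay":0,"az":0,"dx":-1,"dy":-90,"dz":0,"fingers":44},{"ax":0,"ay":0,"az":0,"dx":-1,"dy":-135,"dz":0,"fingers":44},{"ax":0,"ay":0,"az":0,"dx":-2,"dy":-170,"dz":0,"fingers":44},{"ax":0,"ay":0,"az":0,"dx":-2,"dy":-192,"dz":0,"fingers":44},{"ax":0,"ay":0,"az":0,"dx":-2,"dy":-203,"dz":20,"fingers":44},{"ax":0,"ay":0,"az":0,"dx":-2,"dy":-203,"dz":50,"fingers":44},{"ax":0,"ay":0,"az":0,"dx":-2,"dy":-203,"dz":70,"fingers":44}]'
python3 chk.py c2 wrist scene
```

```text
clock: 15.25
tool_pos: [0.595, 0.2901, 0.0604]
orientation: [179.9, 0.2, -0.1]
force: [0.8, -0.2, -0.7]
opening: 0.0508
```

View pics/c2_scene.png

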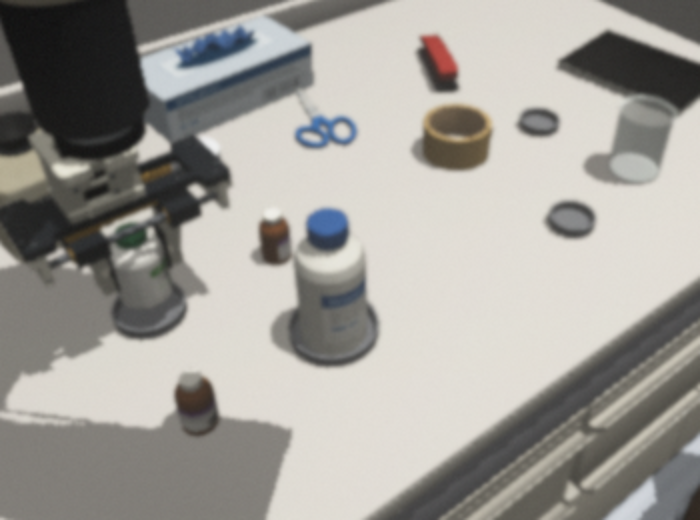

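View pics/c2_wrist.png

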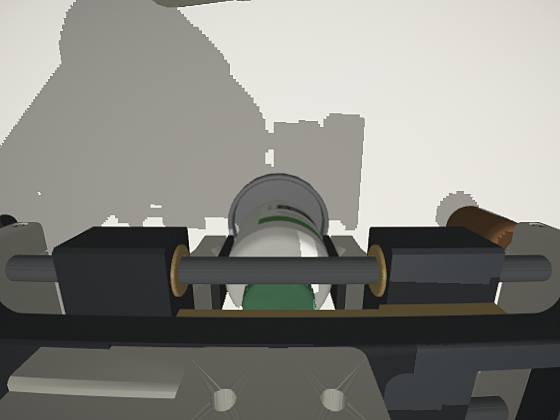

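Over the medium saucer and aligned (wrist (279,215)), so I'll lower it.

```bash
python3 -m inch '[{"ax":0,"ay":0,"az":0,"dx":0,"dy":0,"dz":10,"fingers":44},{"ax":0,"ay":0,"az":0,"dx":0,"dy":0,"dz":20,"fingers":44},{"ax":0,"ay":0,"az":0,"dx":0,"dy":0,"dz":29,"fingers":44},{"ax":0,"ay":0,"az":0,"dx":0,"dy":0,"dz":33,"fingers":44},{"ax":0,"ay":0,"az":0,"dx":0,"dy":0,"dz":35,"fingers":44},{"ax":0,"ay":0,"az":0,"dx":0,"dy":0,"dz":35.5,"fingers":44},{"ax":0,"ay":0,"az":0,"dx":0,"dy":0,"dz":36,"fingers":44},{"ax":0,"ay":0,"az":0,"dx":0,"dy":0,"dz":36,"fingers":44}]'
```

```text
clock: 16.35
tool_pos: [0.5964, 0.2916, 0.0278]
orientation: [-180.0, -0.0, -0.0]
force: [0.2, -0.2, -0.9]
opening: 0.0507
```

```bash
python3 -m inch '[{"ax":0,"ay":0,"az":0,"dx":0,"dy":0,"dz":0.5,"fingers":44},{"ax":0,"ay":0,"az":0,"dx":0,"dy":0,"dz":1,"fingers":44},{"ax":0,"ay":0,"az":0,"dx":0,"dy":0,"dz":1,"fingers":44}]'
```

```text
clock: 16.73
tool_pos: [0.5965, 0.2917, 0.0273]
orientation: [-180.0, -0.0, -0.0]
force: [-2.6, -1.2, 5.1]
opening: 0.0511
```

Contact made (+5 N). I'll release and retreat straight up.

```bash
python3 -m inch '[{"ax":0,"ay":0,"az":0,"dx":0,"dy":0,"dz":-0.5,"fingers":52},{"ax":0,"ay":0,"az":0,"dx":0,"dy":0,"dz":-0.5,"fingers":60},{"ax":0,"ay":0,"az":0,"dx":0,"dy":0,"dz":-0.5,"fingers":68},{"ax":0,"ay":0,"az":0,"dx":0,"dy":0,"dz":-0.5,"fingers":72},{"ax":0,"ay":0,"az":0,"dx":0,"dy":0,"dz":-20,"fingers":72},{"ax":0,"ay":0,"az":0,"dx":0,"dy":0,"dz":-60,"fingers":72},{"ax":0,"ay":0,"az":0,"dx":0,"dy":0,"dz":-115,"fingers":72},{"ax":0,"ay":0,"az":0,"dx":0,"dy":0,"dz":-115,"fingers":72}]'
python3 w.py bottle_medium .596 .2912 w5
```

```text
clock: 17.73
tool_pos: [0.5989, 0.2932, 0.1471]
orientation: [-179.7, -0.4, 0.0]
force: [-0.7, 0.6, -0.7]
opening: 0.072
[0.5975 0.2924 0.1442] [-1.7982e+02 -2.2000e-01 -3.0000e-02] 17.775
0.67 [0.5934 0.2915] 0.98
```

View pics/w5.png

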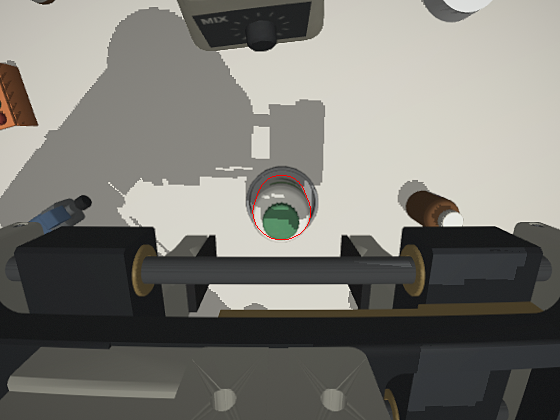

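The medium bottle stands in its saucer at (281,205). Next is the small bottle at (.590,.141).

```bash
python3 -m inch '[{"ax":0,"ay":0,"az":0,"dx":-2,"dy":50,"dz":0,"fingers":70},{"ax":0,"ay":0,"az":0,"dx":-4,"dy":100,"dz":0,"fingers":70},{"ax":0,"ay":0,"az":0,"dx":-6,"dy":150,"dz":0,"fingers":70},{"ax":0,"ay":0,"az":0,"dx":-6,"dy":150,"dz":20,"fingers":70},{"ax":0,"ay":0,"az":0,"dx":-6,"dy":150,"dz":20,"fingers":70}]'
python3 w.py bottle_small_1 .5902 .1412 w6
```

```text
clock: 18.45
tool_pos: [0.5887, 0.1402, 0.1191]
orientation: [179.9, 0.2, -0.1]
force: [0.2, 0.3, -1.0]
opening: 0.0699
[0.5895 0.141  0.1202] [ 1.7991e+02  1.5000e-01 -6.0000e-02] 18.5
0.59 [0.589 0.14 ] 0.95
```

View pics/w6.png

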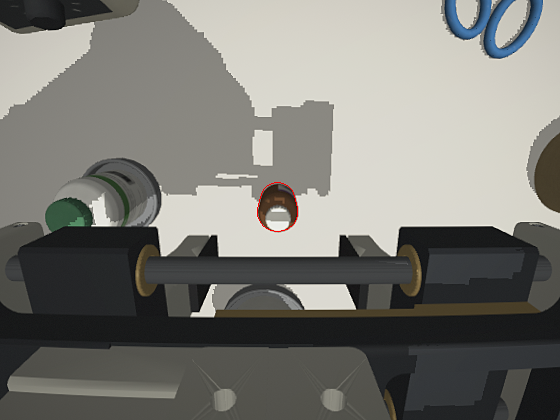

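```bash
python3 -m inch '[{"ax":0,"ay":0,"az":0,"dx":0,"dy":0.5,"dz":40,"fingers":70},{"ax":0,"ay":0,"az":0,"dx":0,"dy":0.5,"dz":80,"fingers":66},{"ax":0,"ay":0,"az":0,"dx":0,"dy":0.5,"dz":95,"fingers":60},{"ax":0,"ay":0,"az":0,"dx":0,"dy":0.5,"dz":101,"fingers":50},{"ax":0,"ay":0,"az":0,"dx":0,"dy":0.5,"dz":101,"fingers":42}]'
python3 -m inch '[{"ax":0,"ay":0,"az":0,"dx":0,"dy":0,"dz":0,"fingers":26},{"ax":0,"ay":0,"az":0,"dx":0,"dy":0,"dz":0,"fingers":26},{"ax":0,"ay":0,"az":0,"dx":0,"dy":0,"dz":0,"fingers":26},{"ax":0,"ay":0,"az":0,"dx":0,"dy":0,"dz":0,"fingers":26},{"ax":0,"ay":0,"az":0,"dx":0,"dy":0,"dz":0,"fingers":26}]'
```

```text
clock: 19.18
tool_pos: [0.5909, 0.1416, 0.0214]
orientation: [-180.0, -0.1, -0.0]
force: [-0.3, 0.3, 0.9]
opening: 0.0459
clock: 19.8
tool_pos: [0.5911, 0.1414, 0.0218]
orientation: [-180.0, -0.1, -0.0]
force: [-0.6, -0.3, 6.5]
opening: 0.0328
```

```bash
python3 -m inch '[{"ax":0,"ay":0,"az":0,"dx":0,"dy":0,"dz":-5,"fingers":26},{"ax":0,"ay":0,"az":0,"dx":0,"dy":0,"dz":-20,"fingers":26},{"ax":0,"ay":0,"az":0,"dx":0,"dy":0,"dz":-45,"fingers":26},{"ax":0,"ay":0,"az":0,"dx":0,"dy":0,"dz":-80,"fingers":26},{"ax":0,"ay":0,"az":0,"dx":0,"dy":20,"dz":-100,"fingers":26},{"ax":0,"ay":0,"az":0,"dx":0,"dy":60,"dz":-100,"fingers":26},{"ax":0,"ay":0,"az":0,"dx":1,"dy":105,"dz":-100,"fingers":26},{"ax":0,"ay":0,"az":0,"dx":2,"dy":155,"dz":-100,"fingers":26}]'
python3 -m inch '[{"ax":0,"ay":0,"az":0,"dx":0,"dy":50,"dz":0,"fingers":26},{"ax":0,"ay":0,"az":0,"dx":1,"dy":100,"dz":0,"fingers":26},{"ax":0,"ay":0,"az":0,"dx":1,"dy":150,"dz":0,"fingers":26},{"ax":0,"ay":0,"az":0,"dx":1,"dy":200,"dz":0,"fingers":26},{"ax":0,"ay":0,"az":0,"dx":1,"dy":240,"dz":0,"fingers":26},{"ax":0,"ay":0,"az":0,"dx":2,"dy":265,"dz":0,"fingers":26},{"ax":0,"ay":0,"az":0,"dx":2,"dy":277,"dz":30,"fingers":26},{"ax":0,"ay":0,"az":0,"dx":2,"dy":277,"dz":55,"fingers":26}]'
python3 chk.py c3 wrist scene
```

```text
clock: 20.8
tool_pos: [0.5922, -0.015, 0.1218]
orientation: [-180.0, -0.1, 0.0]
force: [0.6, -0.9, 0.6]
opening: 0.0326
clock: 21.8
tool_pos: [0.5938, -0.2921, 0.0657]
orientation: [180.0, -0.0, -0.1]
force: [-0.9, -0.1, -0.7]
opening: 0.0331
```

View pics/c3_scene.png

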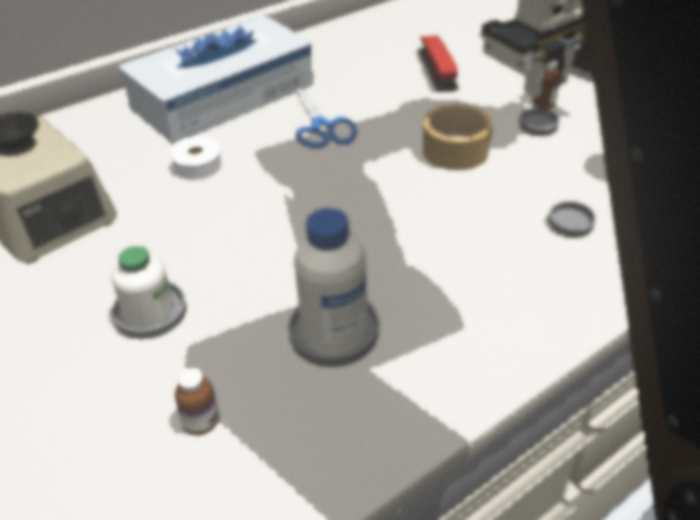

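View pics/c3_wrist.png

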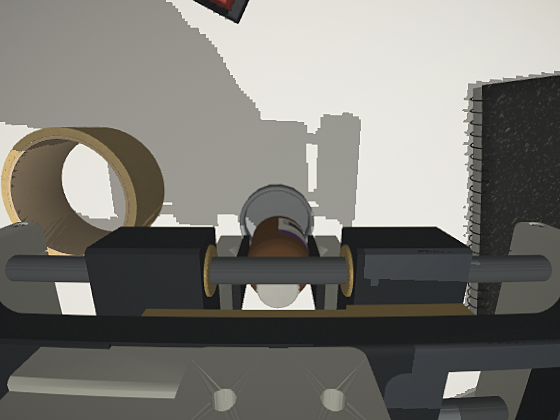

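```bash
python3 -m inch '[{"ax":0,"ay":0,"az":0,"dx":0,"dy":0,"dz":10,"fingers":26},{"ax":0,"ay":0,"az":0,"dx":0,"dy":0,"dz":22,"fingers":26},{"ax":0,"ay":0,"az":0,"dx":0,"dy":0,"dz":32,"fingers":26},{"ax":0,"ay":0,"az":0,"dx":0,"dy":0,"dz":37,"fingers":26},{"ax":0,"ay":0,"az":0,"dx":0,"dy":0,"dz":39.5,"fingers":26},{"ax":0,"ay":0,"az":0,"dx":0,"dy":0,"dz":40.5,"fingers":26},{"ax":0,"ay":0,"az":0,"dx":0,"dy":0,"dz":41,"fingers":26},{"ax":0,"ay":0,"az":0,"dx":0,"dy":0,"dz":41,"fingers":26}]'
```

```text
clock: 22.9
tool_pos: [0.5942, -0.291, 0.0249]
orientation: [180.0, -0.0, -0.0]
force: [0.1, 1.0, 0.4]
opening: 0.0331
```

```bash
python3 -m inch '[{"ax":0,"ay":0,"az":0,"dx":0,"dy":0,"dz":0.5,"fingers":26},{"ax":0,"ay":0,"az":0,"dx":0,"dy":0,"dz":1,"fingers":26},{"ax":0,"ay":0,"az":0,"dx":0,"dy":0,"dz":1,"fingers":26}]'
```

```text
clock: 23.28
tool_pos: [0.5943, -0.2911, 0.0249]
orientation: [180.0, -0.1, -0.0]
force: [-2.5, 2.4, 8.4]
opening: 0.0331
```

```bash
python3 -m inch '[{"ax":0,"ay":0,"az":0,"dx":0,"dy":0,"dz":-0.8,"fingers":33},{"ax":0,"ay":0,"az":0,"dx":0,"dy":0,"dz":-0.8,"fingers":40},{"ax":0,"ay":0,"az":0,"dx":0,"dy":0,"dz":-0.8,"fingers":50},{"ax":0,"ay":0,"az":0,"dx":0,"dy":0,"dz":-0.8,"fingers":56},{"ax":0,"ay":0,"az":0,"dx":0,"dy":0,"dz":-20,"fingers":56},{"ax":0,"ay":0,"az":0,"dx":0,"dy":0,"dz":-60,"fingers":56},{"ax":0,"ay":0,"az":0,"dx":0,"dy":0,"dz":-115,"fingers":56},{"ax":0,"ay":0,"az":0,"dx":0,"dy":0,"dz":-160,"fingers":56}]'
python3 w.py bottle_small_1 .5943 -.291 w7
```

```text
clock: 24.28
tool_pos: [0.5944, -0.2912, 0.1876]
orientation: [179.9, -0.1, -0.0]
force: [1.6, 0.2, -0.1]
opening: 0.056
[ 0.597  -0.2925  0.1945] [ 1.7974e+02 -6.1000e-01  4.0000e-02] 24.325
0.75 [ 0.6035 -0.2824] 0.3
```

View pics/w7.png

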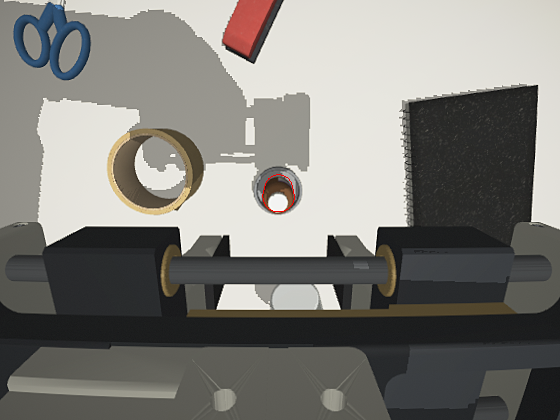

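The small bottle stands in its saucer at (278,190). I'll go for the second one, passing high over the large bottle.

```bash
python3 -m inch '[{"ax":0,"ay":0,"az":0,"dx":-10,"dy":40,"dz":-25,"fingers":70},{"ax":0,"ay":0,"az":0,"dx":-25,"dy":100,"dz":-45,"fingers":70},{"ax":0,"ay":0,"az":0,"dx":-40,"dy":-20,"dz":-45,"fingers":70}]' >/dev/null; python3 -c "
from h import *;o=get_obs();print(o['tool_pos'],o['clock'])"
```

```text
[ 0.55868528 -0.33616142  0.22937009] 24.75
```

I got the dy sign wrong at first, but the tool was in free air at z 0.23, so nothing was touched. Correcting it.

```bash
python3 -m inch '[{"ax":0,"ay":0,"az":0,"dx":-10,"dy":-60,"dz":0,"fingers":70},{"ax":0,"ay":0,"az":0,"dx":-20,"dy":-120,"dz":0,"fingers":70},{"ax":0,"ay":0,"az":0,"dx":-30,"dy":-180,"dz":0,"fingers":70},{"ax":0,"ay":0,"az":0,"dx":-40,"dy":-240,"dz":0,"fingers":70},{"ax":0,"ay":0,"az":0,"dx":-50,"dy":-300,"dz":0,"fingers":70},{"ax":0,"ay":0,"az":0,"dx":-60,"dy":-360,"dz":0,"fingers":70},{"ax":0,"ay":0,"az":0,"dx":-70,"dy":-420,"dz":0,"fingers":70},{"ax":0,"ay":0,"az":0,"dx":-80,"dy":-480,"dz":0,"fingers":70}]'
python3 -c "
from h import *;o=get_obs();print(o['tool_pos'],o['clock'])"
```

```text
clock: 25.75
tool_pos: [0.481, 0.1552, 0.2295]
orientation: [-179.9, -0.1, -0.0]
force: [1.4, 0.4, 0.8]
opening: 0.0699
[0.48098854 0.15521182 0.22948978] 25.75
```

```bash
python3 -m inch '[{"ax":0,"ay":0,"az":0,"dx":-15,"dy":-60,"dz":0,"fingers":70},{"ax":0,"ay":0,"az":0,"dx":-30,"dy":-115,"dz":0,"fingers":70},{"ax":0,"ay":0,"az":0,"dx":-37,"dy":-159,"dz":0,"fingers":70},{"ax":0,"ay":0,"az":0,"dx":-37,"dy":-159,"dz":50,"fingers":70},{"ax":0,"ay":0,"az":0,"dx":-37,"dy":-159,"dz":90,"fingers":70},{"ax":0,"ay":0,"az":0,"dx":-37,"dy":-159,"dz":105,"fingers":70},{"ax":0,"ay":0,"az":0,"dx":-37,"dy":-159,"dz":105,"fingers":70},{"ax":0,"ay":0,"az":0,"dx":-37,"dy":-159,"dz":105,"fingers":70}]'
python3 w.py bottle_small_1 .4427 .3142 w8
```

```text
clock: 26.75
tool_pos: [0.4457, 0.3131, 0.1251]
orientation: [-179.9, -0.1, -0.0]
force: [0.7, 0.3, 1.1]
opening: 0.07
[0.4456 0.3132 0.1251] [-1.7987e+02 -1.1000e-01 -4.0000e-02] 26.8
0.88 [0.4409 0.3124] 0.95
```

View pics/w8.png

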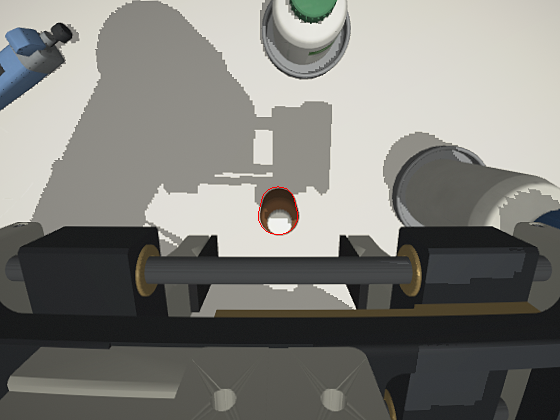

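```bash
python3 -m inch '[{"ax":0,"ay":0,"az":0,"dx":-3,"dy":-0.5,"dz":40,"fingers":70},{"ax":0,"ay":0,"az":0,"dx":-3,"dy":-0.5,"dz":80,"fingers":66},{"ax":0,"ay":0,"az":0,"dx":-3,"dy":-0.5,"dz":97,"fingers":60},{"ax":0,"ay":0,"az":0,"dx":-3,"dy":-0.5,"dz":104,"fingers":50},{"ax":0,"ay":0,"az":0,"dx":-3,"dy":-0.5,"dz":104,"fingers":42}]'
python3 -m inch '[{"ax":0,"ay":0,"az":0,"dx":0,"dy":0,"dz":0,"fingers":26},{"ax":0,"ay":0,"az":0,"dx":0,"dy":0,"dz":0,"fingers":26},{"ax":0,"ay":0,"az":0,"dx":0,"dy":0,"dz":0,"fingers":26},{"ax":0,"ay":0,"az":0,"dx":0,"dy":0,"dz":0,"fingers":26},{"ax":0,"ay":0,"az":0,"dx":0,"dy":0,"dz":0,"fingers":26}]'
```

```text
clock: 27.48
tool_pos: [0.4421, 0.3132, 0.0197]
orientation: [-180.0, -0.0, -0.0]
force: [-0.3, -0.3, 0.7]
opening: 0.0459
clock: 28.1
tool_pos: [0.4423, 0.3135, 0.0202]
orientation: [-179.9, -0.1, -0.0]
force: [-1.2, 0.4, 7.2]
opening: 0.0328
```

```bash
python3 -m inch '[{"ax":0,"ay":0,"az":0,"dx":0,"dy":0,"dz":-5,"fingers":26},{"ax":0,"ay":0,"az":0,"dx":0,"dy":0,"dz":-20,"fingers":26},{"ax":0,"ay":0,"az":0,"dx":0,"dy":0,"dz":-50,"fingers":26},{"ax":0,"ay":0,"az":0,"dx":0,"dy":0,"dz":-95,"fingers":26},{"ax":0,"ay":0,"az":0,"dx":0,"dy":0,"dz":-140,"fingers":26},{"ax":0,"ay":0,"az":0,"dx":0,"dy":0,"dz":-175,"fingers":26},{"ax":0,"ay":0,"az":0,"dx":0,"dy":0,"dz":-195,"fingers":26},{"ax":0,"ay":0,"az":0,"dx":0,"dy":10,"dz":-195,"fingers":26}]'
python3 -m inch '[{"ax":0,"ay":0,"az":0,"dx":0,"dy":20,"dz":0,"fingers":26},{"ax":0,"ay":0,"az":0,"dx":-2,"dy":60,"dz":0,"fingers":26},{"ax":0,"ay":0,"az":0,"dx":-4,"dy":105,"dz":0,"fingers":26},{"ax":0,"ay":0,"az":0,"dx":-6,"dy":155,"dz":0,"fingers":26},{"ax":0,"ay":0,"az":0,"dx":-8,"dy":205,"dz":0,"fingers":26},{"ax":0,"ay":0,"az":0,"dx":-10,"dy":255,"dz":0,"fingers":26},{"ax":0,"ay":0,"az":0,"dx":-12,"dy":305,"dz":0,"fingers":26},{"ax":0,"ay":0,"az":0,"dx":-14,"dy":350,"dz":0,"fingers":26}]'
```

```text
clock: 29.1
tool_pos: [0.4423, 0.3036, 0.2167]
orientation: [-179.8, -0.2, 0.0]
force: [-0.5, -0.7, -0.4]
opening: 0.0327
clock: 30.1
tool_pos: [0.4256, -0.0497, 0.2133]
orientation: [180.0, 0.1, -0.1]
force: [1.1, 0.4, -0.2]
opening: 0.033
```

```bash
python3 -m inch '[{"ax":0,"ay":0,"az":0,"dx":-2,"dy":45,"dz":0,"fingers":26},{"ax":0,"ay":0,"az":0,"dx":-4,"dy":85,"dz":0,"fingers":26},{"ax":0,"ay":0,"az":0,"dx":-5,"dy":110,"dz":0,"fingers":26},{"ax":0,"ay":0,"az":0,"dx":-5,"dy":120,"dz":20,"fingers":26},{"ax":0,"ay":0,"az":0,"dx":-5,"dy":120,"dz":65,"fingers":26},{"ax":0,"ay":0,"az":0,"dx":-5,"dy":120,"dz":110,"fingers":26},{"ax":0,"ay":0,"az":0,"dx":-5,"dy":120,"dz":140,"fingers":26},{"ax":0,"ay":0,"az":0,"dx":-5,"dy":120,"dz":150,"fingers":26}]'
python3 -m inch '[{"ax":0,"ay":0,"az":0,"dx":0,"dy":0,"dz":0,"fingers":26}]'
python3 chk.py c4 wrist scene
```

```text
clock: 31.1
tool_pos: [0.4195, -0.1677, 0.0621]
orientation: [180.0, 0.3, -0.1]
force: [1.2, -0.4, 0.0]
opening: 0.0325
clock: 31.22
tool_pos: [0.4216, -0.1675, 0.0639]
orientation: [180.0, 0.1, -0.0]
force: [-0.5, -0.0, -0.8]
opening: 0.0328
```

View pics/c4_wrist.png

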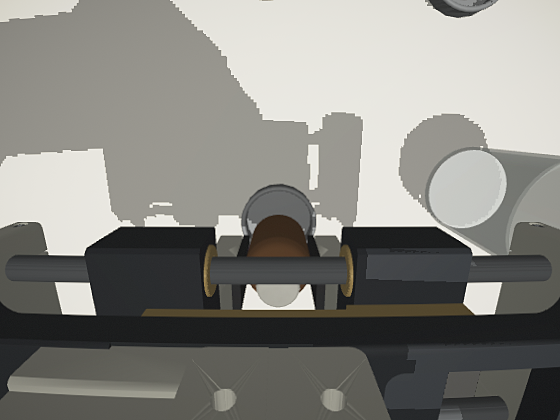

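```bash
python3 -m inch '[{"ax":0,"ay":0,"az":0,"dx":0,"dy":0,"dz":10,"fingers":26},{"ax":0,"ay":0,"az":0,"dx":0,"dy":0,"dz":22,"fingers":26},{"ax":0,"ay":0,"az":0,"dx":0,"dy":0,"dz":32,"fingers":26},{"ax":0,"ay":0,"az":0,"dx":0,"dy":0,"dz":37,"fingers":26},{"ax":0,"ay":0,"az":0,"dx":0,"dy":0,"dz":39.5,"fingers":26},{"ax":0,"ay":0,"az":0,"dx":0,"dy":0,"dz":40.5,"fingers":26},{"ax":0,"ay":0,"az":0,"dx":0,"dy":0,"dz":40.5,"fingers":26}]'
```

```text
clock: 32.2
tool_pos: [0.4226, -0.1671, 0.0238]
orientation: [180.0, -0.0, -0.0]
force: [0.1, 0.4, -0.7]
opening: 0.0327
```

```bash
python3 -m inch '[{"ax":0,"ay":0,"az":0,"dx":0,"dy":0,"dz":0.5,"fingers":26},{"ax":0,"ay":0,"az":0,"dx":0,"dy":0,"dz":1,"fingers":26},{"ax":0,"ay":0,"az":0,"dx":0,"dy":0,"dz":1,"fingers":26}]'
```

```text
clock: 32.58
tool_pos: [0.4227, -0.1671, 0.0232]
orientation: [180.0, -0.0, -0.0]
force: [-2.3, 0.7, 6.2]
opening: 0.0329
```

Contact. Releasing and retreating.

```bash
python3 -m inch '[{"ax":0,"ay":0,"az":0,"dx":0,"dy":0,"dz":-0.6,"fingers":33},{"ax":0,"ay":0,"az":0,"dx":0,"dy":0,"dz":-0.6,"fingers":40},{"ax":0,"ay":0,"az":0,"dx":0,"dy":0,"dz":-0.6,"fingers":50},{"ax":0,"ay":0,"az":0,"dx":0,"dy":0,"dz":-0.6,"fingers":56},{"ax":0,"ay":0,"az":0,"dx":0,"dy":0,"dz":-20,"fingers":56},{"ax":0,"ay":0,"az":0,"dx":0,"dy":0,"dz":-60,"fingers":56},{"ax":0,"ay":0,"az":0,"dx":0,"dy":0,"dz":-115,"fingers":56},{"ax":0,"ay":0,"az":0,"dx":0,"dy":0,"dz":-170,"fingers":56}]'
python3 -m inch '[{"ax":0,"ay":0,"az":0,"dx":0,"dy":-50,"dz":-30,"fingers":56},{"ax":0,"ay":0,"az":0,"dx":0,"dy":-100,"dz":-60,"fingers":56},{"ax":0,"ay":0,"az":0,"dx":0,"dy":-130,"dz":-60,"fingers":56},{"ax":0,"ay":0,"az":0,"dx":0,"dy":-130,"dz":-60,"fingers":56},{"ax":0,"ay":0,"az":0,"dx":0,"dy":-130,"dz":-60,"fingers":56},{"ax":0,"ay":0,"az":0,"dx":0,"dy":-130,"dz":-60,"fingers":56}]'
python3 chk.py c5 wrist scene top
```

```text
clock: 33.58
tool_pos: [0.422, -0.1671, 0.1943]
orientation: [180.0, 0.0, -0.0]
force: [1.6, -0.3, -1.4]
opening: 0.056
clock: 34.33
tool_pos: [0.4223, -0.0378, 0.2524]
orientation: [180.0, 0.0, -0.1]
force: [-0.1, 0.2, -0.9]
opening: 0.0561
```

View pics/c5_wrist.png

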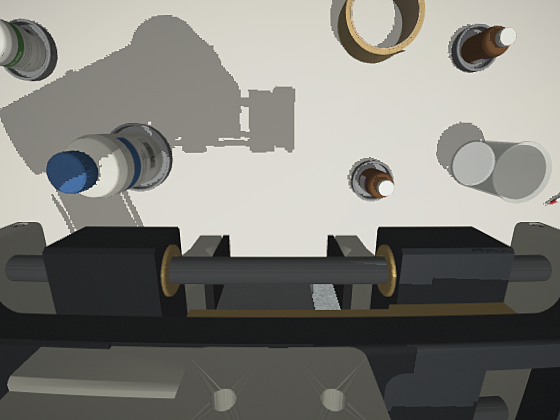

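View pics/c5_scene.png

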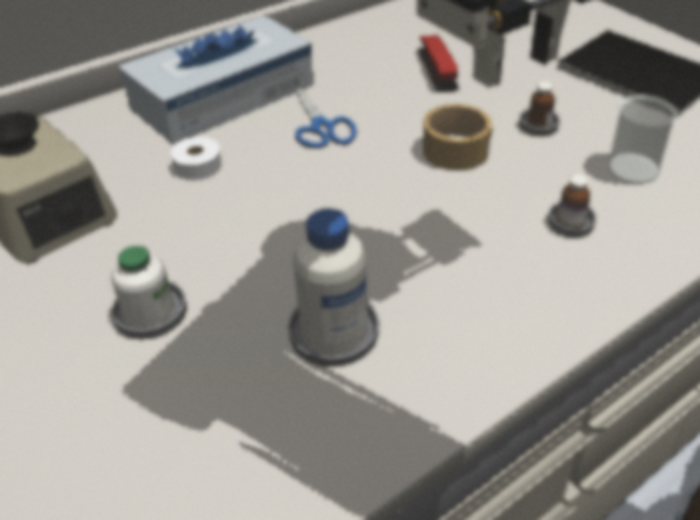

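View pics/c5_top.png

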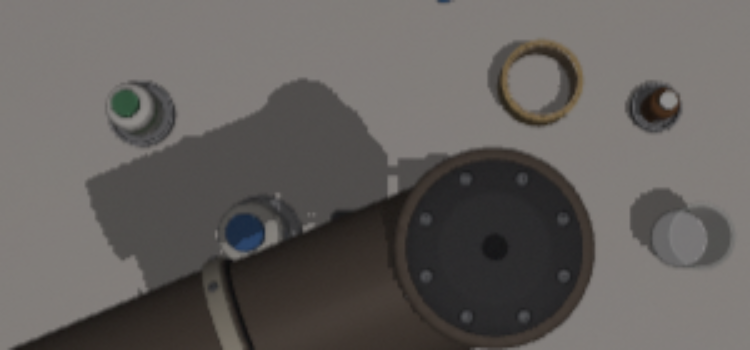

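All four bottles stand upright in the right saucers, and the tape and beaker are where they were. In the scene crop the bottles are large (333,330), medium (148,305) and small (540,120) and (572,218). The gripper is clear, so I'm handing in.

```bash
python3 -c "
from plant import *
print(close_job())"
```

```text
the job is handed in; nothing more can be done
None
```

All four bottles are standing upright in their matching saucers, and I handed the job in at about 34.5 s. I placed the large one first, then the medium, then the two small ones. Each was set down until the force reading showed it resting on the saucer's floor, with readings of at most about 8 N, then released with a straight lift away.

- **Last checks:** the wrist and scene pictures show all four bottles standing in their saucers. The top picture agrees for three of them; the arm hid the second small one there. The beaker and tape look unmoved, and the gripper is clear of everything at z ≈ 0.25 m.
- **Disagreements between measurements:** the three cameras differed by up to about 5 mm on positions, so I used averages. One fit from the wrist camera, on the first small bottle after placing, failed (overlap 0.3). I confirmed that bottle by eye in the pictures instead.
- **Slip:** one move started in the wrong sideways direction because of a sign error. The gripper was empty and in free air at the time, and I corrected it without touching anything.

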